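# Clip the torque driver into its dust case and latch the door

## Task

Put the torque screwdriver from the bench mat back into its pair of spring clips in the sloping dust case: press it fully home past the sprung jaws of both clips, with the blade pointing the same way as the slimmer driver in the row above. Then swing the case's clear door shut until it snaps on its catch, and leave the other things on the bench where they are.

Things in the scene. Friction and masses are not known exactly. Their poses are not given: they have to be found in the camera images.
- driver: Torque screwdriver, 155 mm long, about 0.16 kg, on the green mat (2 mm thick, on z = 0). Origin: on its axis, middle of the round dark handle (24 mm thick, x = -46 to 46 mm). x axis: along it to the blade. At each handle end a hexagonal collar 27 mm across flats, 31 over corners, out to |x| = 55 mm; it lies on these and does not roll, its axis 13.5 mm over the mat.
- driver_tip (a point): End of the driver's blade, on its axis, 100 mm from the driver's origin; beyond the collar the shank is 16 mm thick to 61 mm, then 6 mm thick. At the start the blade points to the robot's left (+y) within 0.6 rad.
- clips: Empty pair of fork clips, lower row (nearer the robot) in the sloping dust case; fixed to it. Origin: where the seated driver's origin belongs, about 117 mm up. z: square out of the board, 25 degrees from vertical, leaning to the robot; y: level, leftwards to the door's hinge; x: up the slope. Clips centred at y = -32 and 32 mm, 16 mm wide, 48 mm free between. The driver goes along y, blade to +y.
- clip_floor (a point): Point on the clips' flat floors' level, 12 mm under the clips' origin (clips frame z = -12 mm), midway between the clips. Each clip's fixed black prong has its inner face at x = -12 mm, with a lip flaring outward to x = -20, z = 18 mm. The handle between its collars leaves 6 mm of play each way along y.
- jaw_nose (a point): Nose of the left clip's steel jaw, axes as clips (clips frame x = 11, y = 32, z = 10 mm); the right clip has the same jaw at y = -32. Each jaw is hinged below (x = 17, z = -14 mm), sprung, and its round nose overhangs the handle. Pressed straight down along -z, the handle pushes both noses about 4 mm aside, starting near z = 20 mm, and they snap over it; about 10 to 12 N in all.
- case: Sloping grey dust case, fixed, 207 mm wide. Origin: middle of its underside, on the mat; z up, x away from the robot. In the clips frame: board at z = -30 mm; 5 mm walls up to z = 28 mm, inner faces at x = -72 and 115, y = -75 and 120 mm. A slimmer driver (16 mm thick) is fixed in the upper row at x = 82, z = 0 mm, blade to +y.
- door (a joint): Door angle in rad: 0 shut, 1.57 square to the board, 2.1 the limit; starts wide open at 1.5 to 1.95. Stiff hinge (0.3 N m of friction): it stays where left. Below about 0.07 rad a bump under the free edge meets a sprung roller catch; 5 to 8 N on the outer face near the free edge snaps it past, down to 0, where it is held.
- door_hinge (a point): Middle of the door's hinge line, which runs along the clips' x axis on the case's left wall (clips frame x = 21.5, y = 126, z = 28 mm), on the door's inner face. Turns with the door: y points from free edge to hinge, z out of the outer face. Door: aluminium frame with clear pane, 206 mm from hinge to free edge, 197 mm along the hinge, 8 mm thick, 0.25 kg.
- door_edge (a point): Middle of the door's free edge, on its outer face (on top when shut), 206 mm from the hinge. Shut, it is at x = 21.5, y = -80, z = 36 mm in the clips frame. Axes as for door_hinge.
- dust_bell: Glass dust cover with a knob, 76 mm wide, 83 mm tall, standing on the mat; origin at the centre of its underside. Leave it where it is.
- movement_holder: Steel and brass watch movement holder, 52 mm wide (68 mm with its side screw), 25 mm tall; origin at the centre of its underside. Leave it where it is.
- loupe: Black eye loupe, 38 mm wide, 32 mm tall; origin at the centre of its underside. Leave it where it is.
Things that resemble listed ones, but are neither listed nor needed, are in the scene too. What is shaped like the driver but blue, pink or yellow is not meant.

How it is judged:
By the outcome, as a careful person would: the job done as asked, in the order asked, and still so for the second after the job is handed in, with the robot touching nothing.
It also fails if it takes over 54 s, if anything falls off the work surface, if the arm or the gripper's body presses on something with over 40 N, if the wrist force passes 120 N, or if a joint passes its speed limit or range.

## Robot

A 6-joint arm with a two-finger parallel gripper is mounted at the origin on the work surface. World frame = base frame: x ahead of the robot, y to its left, z up, the work surface at z = 0. Lengths are in mm, angles in degrees, forces in N, time in s.
With the tool pointing down it reaches from about 325 to 900 mm from the base axis. Payload 6.1 kg.
Tool frame: the origin (TCP) lies midway between the tips of the shut fingers; the grasp point (between the pads) lies 19 mm behind it (grasp_offset is the distance from the TCP to the grasp point, in mm); z points along the fingers, y is the line along which they close (so a half turn about z gives the same grasp; the last joint's range is limited). The gripper opens to 87 mm and grips with 3 to 60 N. Pads are 19 mm wide; open, the fingers measure 117 mm over their backs; the gripper's body (75 mm by 190 mm) begins 51 mm behind the grasp point.
Start: joints at [-72.313, 12.628, 87.462, -0, 79.91, -7.225], TCP at [263.26, -566.842, 222.538] pointing down, gripper open.
Joint ranges: [-170.65, 170.65], [-52.31, 119.04], [5.05, 147.46], [-71.25, 251.25], [11.57, 151.72], [-153.62, 153.62]. Speed limits (degrees/s): [147.25, 147.25, 172.46, 180, 180, 180].

## Interface

Orientations are given as [roll, pitch, yaw] about the fixed x, y, z axes, in that order (R = Rz(yaw) Ry(pitch) Rx(roll)).
In Python, from plant import * gives the robot as it stands.
- The arm moves only by the tool drive_tool, never from a script. Its argument "commands" is text: rows parted by semicolons, each of 7 numbers parted by spaces: the shift along the tool's x, y, z in mm, then the turn, a rotation vector about the tool's x, y, z in degrees, then the finger opening in mm, from 0 to 87. A call has 1 to 10 rows; each row is the pose to reach, as a shift and turn from the pose commanded when the call began, along the tool's axes at that moment; what a row does not reach only later rows make up. A row lasts 1/10 s, in which the tool goes at most 50 mm and 8.59 degrees, less where a joint would pass 70% of its speed; a pose out of reach is approached as far as the arm can. A call with a gripper value outside its range is refused whole. The fingers move at their own pace and stop on an object; the grip force is fixed at half the most. Time passes only in rows, so rows that repeat a pose let the fingers close. It gives the time, the measured TCP pose, the force, the opening and the grip force at its end, in the units of the state.
- state(): the state, without advancing time (a new reading comes with each control period).
- read_camera(name): name is "side" or "top"; returns a dict with "color" (480x640x3 uint8, red, green, blue), "intrinsics" (3x3 intrinsics, pixels), "eye" and "orientation" of the camera in the world. Camera axes: x right, y down, z forward; pixel columns grow to the right and rows downward; lengths in mm; the calibration is good to about 2 mm. A picture is of the moment at which its call begins. There is no depth.
- hand_in(): hands the job in; it is judged then, once.
The state is a dict: "t": time; "q": joint angles; "dq": joint speeds; "joint_torque": joint torques, N m; "position": TCP position; "eef_rot": TCP orientation; "wrist_force": force on the tool from outside, world axes, zero at the start; "wrist_torque": the same for the moment, N m; "finger_gap": finger opening in mm; "grasp_force": force on a finger pad.
Only numpy, scipy, OpenCV 4.12 (cv2) and the standard library are available. Lean on these libraries where they do the work, as an engineer would, in place of code of your own. Each camera call takes 0.05 s, during which the arm holds its last target. There are 200 camera calls.

## Working session

There is one attempt and no reset: what is moved stays moved. The work goes in short steps, Python scripts to look and compute and a tool call to move; the robot and the scene stay as the last step left them, time stands still between calls to the robot, and variables do not carry over. Pictures are saved under pics/ and viewed, at most 10 in all, crops included, and the job is handed in when it is done.

Besides the shell and the picture viewer there is one more tool, called after "Emit:" by a JSON object that holds its "api" and its "payload", one argument or row to a line. drive_tool: Moves the arm, as the interface text tells. Its arguments: {"type":"object","properties":{"commands":{"type":"string"}},"required":["commands"]}

```bash
ls; mkdir -p pics; python3 - <<'E'
from plant import *
import cv2
for n in("top","side"):
    c=read_camera(n); cv2.imwrite(f"pics/{n}0.png",c["color"][:,:,::-1]); print(n,c["intrinsics"],c["eye"],c["orientation"])
print(state())
E
```

```text
pics
top [[616.56578921   0.         322.13684879]
 [  0.         616.56578921 228.8804895 ]
 [  0.           0.           1.        ]] [ 393.94497011 -136.79954468 1317.77618858] [-176.32106831    1.13202596  -90.89186692]
side [[616.72546606   0.         326.39483818]
 [  0.         616.72546606 243.21881993]
 [  0.           0.           1.        ]] [ 212.38057998  561.26815783 1038.41587398] [-140.86479008   -0.60638016 -158.77091506]
{'t': 0.1, 'q': array([-7.23136744e+01,  1.26725017e+01,  8.75199411e+01,  1.77279276e-03,
        7.99107615e+01, -7.22312452e+00]), 'dq': array([ 0.03686148, -0.04751614, -0.13037668,  0.0295689 , -0.0183681 ,
        0.01599495]), 'joint_torque': array([ 5.12239494e-04, -4.95944238e+01, -3.88520586e+01,  7.01145502e-02,
        5.14896505e-02, -6.24648374e-05]), 'position': array([ 263.09123335, -566.30121338,  221.5206714 ]), 'eef_rot': array([-1.79897834e+02, -1.47072090e-02,  2.49091249e+01]), 'wrist_force': array([0.44249663, 0.00697412, 0.36465653]), 'wrist_torque': array([ 0.03597196,  0.04225475, -0.01044415]), 'grasp_force': 0.0, 'finger_gap': 87.11219386357318}
```

View pics/top0.png

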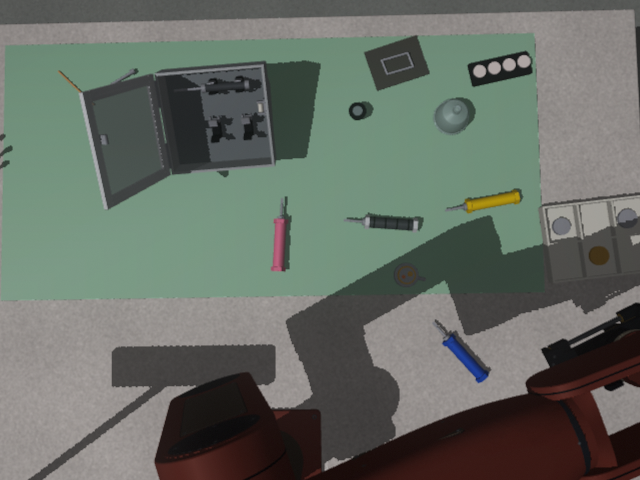

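View pics/side0.png

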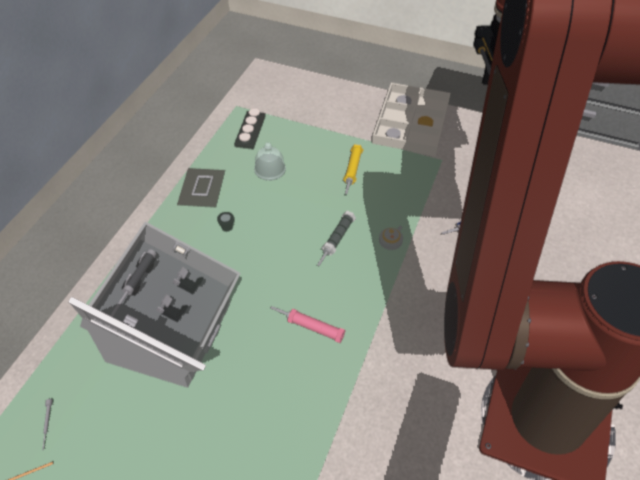

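The top view shows the dark driver at (392,222), blade to the left. The things that could be mistaken for it are pink (279,245), yellow (493,201), blue (466,358) and the fixed slim driver in the case (228,86). In the side view the dark driver is at (340,232). I choose the dark one and check it in close crops.

```bash
python3 - <<'E'
import cv2,numpy as np
t=cv2.imread("pics/top0.png");s=cv2.imread("pics/side0.png")
def cr(i,x,y,w,h,k): return cv2.resize(i[y:y+h,x:x+w],None,fx=k,fy=k,interpolation=cv2.INTER_CUBIC)
a=cr(t,335,190,100,60,4); b=cr(s,300,195,100,60,4)
c=cr(t,70,55,210,157,2); 
cv2.imwrite("pics/c1.png",np.vstack([np.hstack([a,b])]))
c=cr(t,150,55,130,130,4.6);cv2.imwrite("pics/c2.png",c)
c=cr(s,65,220,185,170,3.5);cv2.imwrite("pics/c3.png",c)
E
```

```text
(no output)
```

View pics/c1.png

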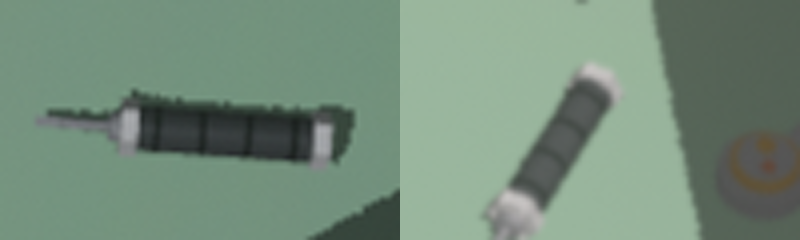

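View pics/c2.png

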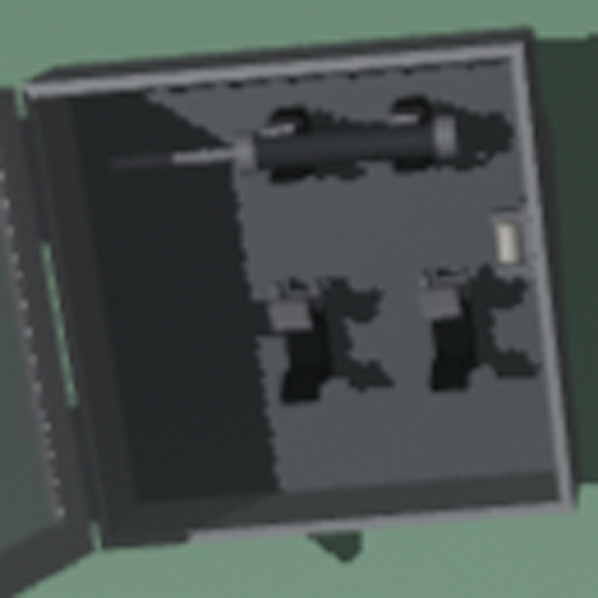

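View pics/c3.png

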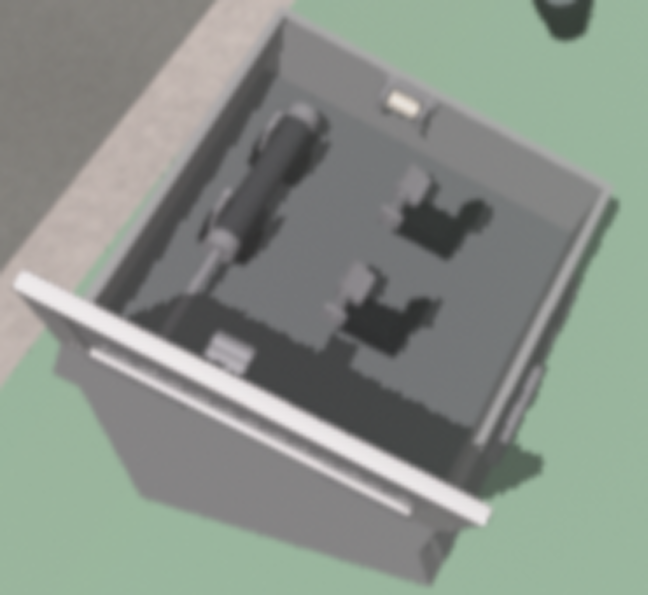

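The crops confirm the choice: dark ribbed handle, light hex collars, blade to +y. In the top crop the collars are at (130,128) and (322,138), and the tip at (38,121). The case crops show its rim corners, the two empty clips and the upper driver, whose blade points to the hinge side. Next I fit the poses.

```bash
cat > h.py <<'E'
import numpy as np
from scipy.spatial.transform import Rotation as R
from scipy.optimize import least_squares
CAM={"top":(616.566,322.137,228.88,[393.945,-136.8,1317.776],[-176.32107,1.132026,-90.891867]),
"side":(616.725,326.395,243.219,[212.3806,561.268,1038.416],[-140.86479,-0.60638,-158.770915])}
def rot(rpy): return R.from_euler("xyz",rpy,degrees=True)
def proj(n,p):
    f,cx,cy,e,o=CAM[n]; c=rot(o).inv().apply(np.atleast_2d(p)-e); return np.c_[c[:,0]/c[:,2]*f+cx,c[:,1]/c[:,2]*f+cy]
def tri(pt,ps):
    return least_squares(lambda p:np.r_[(proj("top",p)-pt)[0],(proj("side",p)-ps)[0]],[600,-100,20])
def un(uv,k,ox,oy): return [(uv[0]+.5)/k-.5+ox,(uv[1]+.5)/k-.5+oy]
def clipR(yaw): return R.from_euler("z",yaw,degrees=True)*R.from_matrix(np.array([[np.cos(.43633),0,-np.sin(.43633)],[0,1,0],[np.sin(.43633),0,np.cos(.43633)]]))
E
python3 - <<'E'
from h import *
np.set_printoptions(precision=2,suppress=True)
D=[]
for a,b in [((130,126),(113,212)),((322,138),(198,82)),((38,121),((320-300)*4,(264-195)*4))]:
    s=tri(un(a,4,335,190),un(b,4,300,195)); print(s.x,s.fun); D.append(s.x)
print(np.linalg.norm(D[0]-D[1]),np.linalg.norm(D[2]-(D[0]+D[1])/2),"yaw",np.degrees(np.arctan2(*(D[0]-D[1])[1::-1])))
T=lambda u,v:("top",un((u,v),4.6,150,55)); S=lambda u,v:("side",un((u,v),3.5,65,220))
obs=[((120,-80,28),T(525,42)),((-77,-80,28),T(577,506)),((120,125,28),T(25,84)),((-77,125,28),T(103,548)),
((120,-80,28),S(285,11)),((-77,-80,28),S(613,190)),((-20,-32,18),T(448,389)),((-20,32,18),T(300,402)),
((-20,-32,18),S(485,210)),((-20,32,18),S(430,303)),((115,-75,28),S(287,22)),]
f=lambda p:np.concatenate([ (proj(n,clipR(p[3]).apply(q)+p[:3])-uv)[0] for q,(n,uv) in obs])
s=least_squares(f,[700,100,117,0],loss="soft_l1"); print(s.x); print(f(s.x).reshape(-1,2))
E
```

```text
[ 494.28 -207.27   17.57] [-0.22 -0.71  0.74  0.09]
[ 484.58 -308.26   20.22] [-0.01 -0.03  0.03  0.  ]
[ 495.91 -159.2    19.81] [ 0.02  0.07 -0.07 -0.01]
101.48422858443817 98.7821322316458 yaw 84.51265102901334
[675.56  62.79 113.72   3.66]
[[-0.22  0.3 ]
 [-0.15  1.2 ]
 [-0.4   0.39]
 [ 0.33  0.51]
 [-0.33 -0.97]
 [ 1.51 -0.46]
 [ 0.77 -0.69]
 [ 0.61 -0.84]
 [-1.37  1.5 ]
 [-1.08  3.13]
 [ 0.27 -0.79]]
```

```bash
cat >> h.py <<'E'
def delta(pos,Rt):
    from plant import state
    s=state(); R0=rot(s["eef_rot"]); np.set_printoptions(precision=1,suppress=True)
    print("at",s["t"],s["position"],s["eef_rot"],s["wrist_force"],s["finger_gap"],s["grasp_force"],"\n d",R0.inv().apply(np.array(pos)-s["position"]),(R0.inv()*Rt).as_rotvec(degrees=True))
E
python3 - <<'E'
from h import *
delta([489,-258,110],rot([180,0,85])); delta([489,-258,6],rot([180,0,85]))
np.set_printoptions(precision=2,suppress=True)
T=lambda u,v:("top",un((u,v),4.6,150,55)); S=lambda u,v:("side",un((u,v),3.5,65,220))
obs=[((120,-80,28),T(525,42)),((-77,-80,28),T(577,506)),((120,125,28),T(25,84)),((-77,125,28),T(103,548)),
((120,-80,28),S(285,11)),((-77,-80,28),S(613,190)),((-20,-32,18),T(448,389)),((-20,32,18),T(300,402)),]
for z in (113.7,117):
    f=lambda p:np.concatenate([ (proj(n,clipR(p[2]).apply(q)+[p[0],p[1],z])-uv)[0] for q,(n,uv) in obs])
    s=least_squares(f,[675,62,3]); print(s.x,s.cost); print(f(s.x).reshape(-1,2).T)
    o=np.r_[s.x[:2],z]
    # door: free-edge corners, outer face, top full-picture pixels
    for a in (1.5,1.6,1.7,1.8,1.9):
        e=lambda x,zz:clipR(s.x[2]).apply([x,126+(-206*np.cos(a)+zz*np.sin(a)),28+206*np.sin(a)+zz*np.cos(a)])+o
        print(a,proj("top",[e(120,8),e(-77,8),e(120,0),e(-77,0)]).ravel(),proj("side",[e(120,0),e(-77,0)]).ravel(),e(21.5,8))
E
```

```text
at 0.1 [ 263.1 -566.3  221.5] [-179.9   -0.    24.9] [0.4 0.  0.4] 87.11219386357318 0.0 
 d [ 334.7 -184.3  111.9] [ -0.1  -0.1 -60.1]
at 0.1 [ 263.1 -566.3  221.5] [-179.9   -0.    24.9] [0.4 0.  0.4] 87.11219386357318 0.0 
 d [ 334.7 -184.1  215.9] [ -0.1  -0.1 -60.1]
[675.94  63.4    3.56] 3.4049016281440765
[[-0.46 -0.53 -0.64 -0.06 -0.58  1.22  0.43  0.27]
 [ 0.18  1.1   0.08  0.23 -0.84 -0.19 -0.84 -1.04]]
1.5 [126.49  89.35 149.21 207.99 131.65  88.88 154.01 207.5 ] [105.82 247.52 232.83 314.69] [589.26 177.66 334.91]
1.6 [113.48  90.39 137.08 208.88 118.51  90.   141.77 208.55] [ 97.94 258.68 227.11 326.43] [588.14 198.23 334.57]
1.7 [101.    91.23 125.4  209.37 105.81  90.91 129.91 209.2 ] [ 89.66 270.82 220.83 339.01] [587.89 218.72 332.37]
1.8 [ 89.24  91.84 114.34 209.43  93.76  91.61 118.6  209.42] [ 81.1  283.79 214.05 352.25] [588.53 238.92 328.33]
1.9 [ 78.37  92.22 104.06 209.08  82.53  92.08 108.01 209.23] [ 72.41 297.4  206.88 365.96] [590.03 258.62 322.49]
[675.05  63.35   3.54] 6.50658177796092
[[-0.61 -0.66 -1.11 -0.47 -0.52  1.49  0.23 -0.03]
 [ 0.07  1.27 -0.03  0.4  -1.93 -1.11 -0.75 -0.95]]
1.5 [125.81  89.28 148.63 208.31 130.99  88.8  153.44 207.82] [105.74 246.16 233.13 313.61] [588.4  177.62 338.21]
1.6 [112.76  90.32 136.46 209.2  117.8   89.93 141.17 208.87] [ 97.83 257.33 227.4  325.37] [587.28 198.19 337.87]
1.7 [100.23  91.15 124.75 209.68 105.06  90.84 129.27 209.52] [ 89.51 269.5  221.1  337.97] [587.04 218.68 335.67]
1.8 [ 88.43  91.76 113.65 209.74  92.97  91.54 117.92 209.74] [ 80.93 282.5  214.3  351.24] [587.68 238.88 331.63]
1.9 [ 77.53  92.14 103.34 209.39  81.71  92.01 107.3  209.54] [ 72.2  296.14 207.1  364.99] [589.19 258.58 325.79]
```

Emit:
{"api": "drive_tool", "payload": {
  "commands": "335 -184 110 0 0 -60 87;335 -184 110 0 0 -60 87;335 -184 110 0 0 -60 87;335 -184 110 0 0 -60 87;335 -184 110 0 0 -60 87;335 -184 110 0 0 -60 87;335 -184 110 0 0 -60 87;335 -184 110 0 0 -60 87;335 -184 110 0 0 -60 87;335 -184 110 0 0 -60 87"
}}

```text
t: 1.1
position: [489.5, -257.6, 111.7]
eef_rot: [-179.9, -0.0, 85.1]
wrist_force: [-1.0, 0.6, 0.5]
finger_gap: 86.9
grasp_force: 0.0
```

```bash
python3 - <<'E'
from h import *
delta([489,-258,6],rot([180,0,85]))
E
```

```text
at 1.1 [ 489.5 -257.6  111.7] [-179.9   -0.    85.1] [-1.   0.6  0.5] 86.90932013463396 0.0 
 d [ -0.5  -0.3 105.7] [-0.1 -0.   0.1]
```

Emit:
{"api": "drive_tool", "payload": {
  "commands": "0 0 30 0 0 0 87;0 0 60 0 0 0 87;0 0 85 0 0 0 87;0 0 100 0 0 0 87;0 0 106 0 0 0 87;0 0 106 0 0 0 87;0 0 106 0 0 0 60;0 0 106 0 0 0 40;0 0 106 0 0 0 20;0 0 106 0 0 0 10"
}}

```text
t: 2.1
position: [490.1, -259.1, 7.3]
eef_rot: [179.9, 0.0, 84.9]
wrist_force: [-0.5, 0.0, -0.1]
finger_gap: 62.7
grasp_force: 0.0
```

Emit:
{"api": "drive_tool", "payload": {
  "commands": "0 0 0 0 0 0 10;0 0 0 0 0 0 10;0 0 0 0 0 0 10;0 0 0 0 0 0 10;0 0 0 0 0 0 10;0 0 0 0 0 0 10"
}}

```text
t: 2.7
position: [489.6, -258.8, 6.5]
eef_rot: [-180.0, -0.0, 84.9]
wrist_force: [-0.6, -0.3, -0.3]
finger_gap: 23.4
grasp_force: 30.0
```

```bash
cat >> h.py <<'E'
O=np.array([675.5,63.4,115.]); YAW=3.55
def clip_target(p,dz=9,o=None,yaw=None):  # p: driver axis point in clips frame
    C=clipR(YAW if yaw is None else yaw); M=C.as_matrix()
    return C.apply(np.array(p)-[0,0,dz])+(O if o is None else o), R.from_matrix(np.c_[M[:,1],M[:,0],-M[:,2]])
E
python3 - <<'E'
from h import *
delta(*clip_target([0,0,75]))
E
```

```text
at 2.7 [ 489.6 -258.8    6.5] [-180.    -0.    84.9] [-0.6 -0.3 -0.3] 23.433233971434458 30.00003933906555 
 d [ 333.2  129.  -168.3] [-25.    1.9  -8.5]
```

Emit:
{"api": "drive_tool", "payload": {
  "commands": "0 0 -10 0 0 0 10;0 0 -40 0 0 0 10;0 0 -80 0 0 0 10;0 0 -120 0 0 0 10;0 0 -160 0 0 0 10;0 0 -200 0 0 0 10;0 0 -220 0 0 0 10;0 0 -220 0 0 0 10"
}}

```text
t: 3.5
position: [491.4, -260.1, 231.4]
eef_rot: [179.6, 0.2, 84.9]
wrist_force: [0.1, -0.5, -1.9]
finger_gap: 23.1
grasp_force: 30.0
```

```bash
python3 - <<'E'
from h import *
delta(*clip_target([0,0,75]))
E
```

```text
at 3.5 [ 491.4 -260.1  231.4] [179.6   0.2  84.9] [ 0.1 -0.5 -1.9] 23.062846151864424 29.999773800373077 
 d [334.6 126.7  56.1] [-24.6   2.1  -8.4]
```

Emit:
{"api": "drive_tool", "payload": {
  "commands": "30 12 0 -3 0 -1 10;70 27 5 -6 0 -2 10;110 42 10 -9 1 -3 10;150 57 15 -12 1 -4 10;190 72 22 -15 1 -5 10;230 87 30 -18 2 -6 10;270 102 38 -21 2 -7 10;310 117 46 -24 2 -8 10;334 127 52 -25 2 -8 10;334 127 52 -25 2 -8 10"
}}

```text
t: 4.5
position: [643.4, 65.8, 170.3]
eef_rot: [155.3, -0.3, 93.3]
wrist_force: [0.2, -1.5, -2.3]
finger_gap: 23.3
grasp_force: 30.0
```

Emit:
{"api": "drive_tool", "payload": {
  "commands": "0 0 0 0 0 0 10;0 0 0 0 0 0 10;0 0 0 0 0 0 10"
}}

```text
t: 4.8
position: [645.7, 61.3, 174.6]
eef_rot: [154.9, -0.2, 93.0]
wrist_force: [-0.1, -0.4, -0.7]
finger_gap: 22.9
grasp_force: 30.0
```

```bash
python3 - <<'E'
from h import *
from plant import read_camera
import cv2
delta(*clip_target([0,0,75]))
t=read_camera("top")["color"][:,:,::-1];s=read_camera("side")["color"][:,:,::-1]
def cr(i,x,y,w,h,k): return cv2.resize(i[y:y+h,x:x+w],None,fx=k,fy=k,interpolation=cv2.INTER_CUBIC)
cv2.imwrite("pics/h1.png",np.hstack([cr(t,150,50,130,195,3.07),cr(s,70,195,130,195,3.07)]))
E
```

```text
at 4.8 [645.7  61.3 174.6] [154.9  -0.2  93. ] [-0.1 -0.4 -0.7] 22.925076071512077 29.999612867832184 
 d [0.2 1.9 0.7] [ 0.1  0.  -0.6]
```

View pics/h1.png

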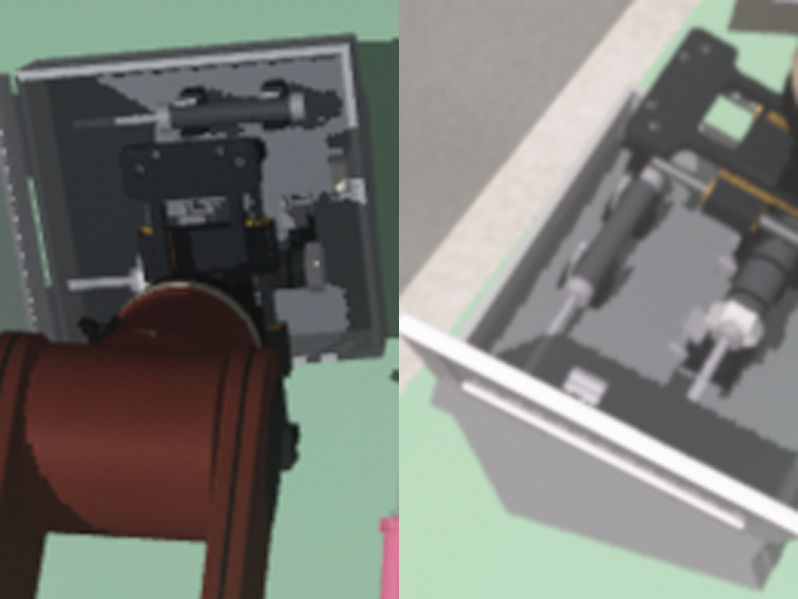

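The picture shows the held driver above the clips: tip at top crop (68,285) and side crop (294,395), left collar at top (138,280), rear collar end at top (318,267). I check these against the clips frame.

```bash
python3 - <<'E'
from h import *
from plant import state
np.set_printoptions(precision=2,suppress=True)
C=clipR(YAW)
s=state(); Rt=rot(s["eef_rot"]); ax=s["position"]-Rt.apply([0,0,9])
print("axis by kinematics in clips",C.inv().apply(ax-O))
for n,a,b,l in [("tip",(68,285),(294,395),100),("collar",(138,280),(335,326),50)]:
    pa,pb=un(a,3.07,150,50),un(b,3.07,70,195); r=tri(pa,pb)
    e=ax+Rt.apply([l,0,0])
    print(n,r.x,r.fun,"clips",C.inv().apply(r.x-O),"kin",C.inv().apply(e-O),"px diff",proj("top",e)-pa,proj("side",e)-pb)
r=un((318,267),3.07,150,50); print(proj("top",ax+Rt.apply([-52,0,0]))-r)
E
```

```text
axis by kinematics in clips [-1.62 -0.15 75.88]
tip [633.87 162.35 187.44] [-0.19 -0.48  0.44  0.08] clips [ -1.49 101.34  80.62] kin [-0.6  99.85 75.81] px diff [[ 1.07 -1.61]] [[-0.26  0.17]]
collar [634.56 118.57 190.98] [-0.03 -0.07  0.06  0.01] clips [-1.83 57.6  84.69] kin [-1.11 49.85 75.84] px diff [[ 4.88 -1.86]] [[ 0.57 -1.78]]
[[ 0.61 -1.48]]
```

Emit:
{"api": "drive_tool", "payload": {
  "commands": "0 2 8 0 0 -0.6 10;0 2 16 0 0 -0.6 10;0 2 24 0 0 -0.6 10;0 2 32 0 0 -0.6 10;0 2 40 0 0 -0.6 10;0 2 44 0 0 -0.6 10;0 2 44 0 0 -0.6 10;0 2 44 0 0 -0.6 10"
}}

```text
t: 5.7
position: [666.2, 63.9, 135.5]
eef_rot: [154.9, 0.0, 93.6]
wrist_force: [0.5, -0.2, -1.6]
finger_gap: 23.0
grasp_force: 30.0
```

```bash
python3 - <<'E'
from h import *
from plant import read_camera
import cv2
delta(*clip_target([0,0,0]))
t=read_camera("top")["color"][:,:,::-1];s=read_camera("side")["color"][:,:,::-1]
def cr(i,x,y,w,h,k): return cv2.resize(i[y:y+h,x:x+w],None,fx=k,fy=k,interpolation=cv2.INTER_CUBIC)
cv2.imwrite("pics/h2.png",np.hstack([cr(t,160,60,120,120,3.3),cr(s,100,220,120,120,3.3)]))
E
```

```text
at 5.7 [666.2  63.9 135.5] [154.9   0.   93.6] [ 0.5 -0.2 -1.6] 23.045419663777952 29.999745190143585 
 d [-1.1 -0.3 31.5] [ 0.1 -0.   0.1]
```

View pics/h2.png

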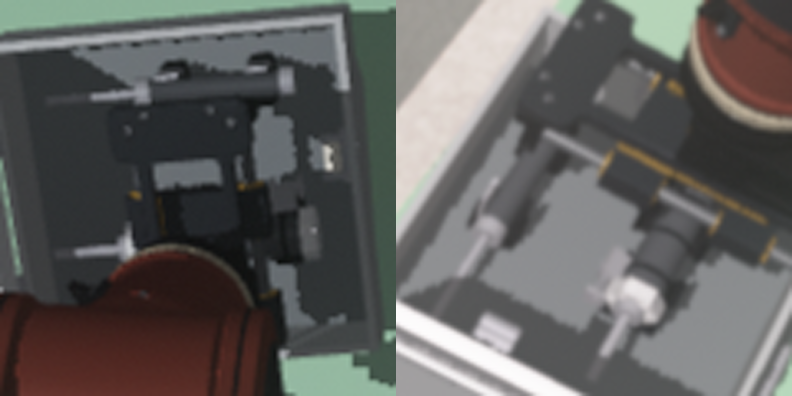

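The driver is centred over the empty clips: top tip (52,255), rear collar (310,232); side collar (241,298), tip (202,375). The slim driver above runs through top (142,92) and (287,80), and side (94,230) and (50,300). I compare the perpendicular offsets of both axes.

```bash
python3 - <<'E'
from h import *
from plant import state
np.set_printoptions(precision=2,suppress=True)
C=clipR(YAW); s=state(); Rt=rot(s["eef_rot"]); ax=s["position"]-Rt.apply([0,0,9]); print("kin clips",C.inv().apply(ax-O))
def off(n,p,q,px):  # signed px dist of observed from predicted line p-q
    a,b=proj(n,[p,q]); d=(b-a)/np.linalg.norm(b-a); return (px-a)@np.array([-d[1],d[0]])
W=lambda v:C.apply(v)+O
k=3.3
for n,ox,oy,sl,he in [("top",160,60,[(142,92),(287,80)],[(52,255),(310,232)]),("side",100,220,[(94,230),(50,300)],[(241,298),(202,375)])]:
    print(n,"slim",[off(n,W([82,100,0]),W([82,-40,0]),un(p,k,ox,oy)) for p in sl],"held vs x=0,z=31",[off(n,W([0,100,31.5]),W([0,-40,31.5]),un(p,k,ox,oy)) for p in he],
     "px per 5mm x,z",[off(n,W([0,100,31.5]),W([0,-40,31.5]),proj(n,W([5*(i==0),0,31.5+5*(i==1)]))[0]) for i in (0,1)])
E
```

```text
kin clips [ 0.66  1.01 31.93]
top slim [np.float64(-0.19024350392081635), np.float64(-0.20540565342873052)] held vs x=0,z=31 [np.float64(1.3977096089581447), np.float64(0.7877692432406631)] px per 5mm x,z [np.float64(-2.572638156778549), np.float64(0.5285709607756481)]
side slim [np.float64(-1.040059317034677), np.float64(-0.927131759430551)] held vs x=0,z=31 [np.float64(0.21811499797921385), np.float64(1.4336520007590396)] px per 5mm x,z [np.float64(-2.873340660924935), np.float64(-0.002140683727564152)]
```

The held axis sits about 2.5–3 mm low in clips x relative to the clips, in both views. I shift +2.5 mm and press down in steps.

Emit:
{"api": "drive_tool", "payload": {
  "commands": "-2 2.5 0 0 0 0 10;-2 2.5 2 0 0 0 10;-2 2.5 4 0 0 0 10;-2 2.5 6 0 0 0 10;-2 2.5 8 0 0 0 10;-2 2.5 10 0 0 0 10;-2 2.5 11 0 0 0 10;-2 2.5 11 0 0 0 10"
}}

```text
t: 6.6
position: [672.2, 62.3, 125.7]
eef_rot: [155.1, 0.0, 93.6]
wrist_force: [-4.7, -0.9, -2.0]
finger_gap: 22.8
grasp_force: 30.0
```

Emit:
{"api": "drive_tool", "payload": {
  "commands": "0 0 1 0 0 0 10;0 0 2 0 0 0 10;0 0 3 0 0 0 10;0 0 4 0 0 0 10;0 0 5 0 0 0 10;0 0 6 0 0 0 10;0 0 6 0 0 0 10"
}}

```text
t: 7.3
position: [674.2, 62.6, 120.0]
eef_rot: [155.1, 0.0, 93.7]
wrist_force: [-5.4, -0.7, 0.9]
finger_gap: 23.0
grasp_force: 30.0
```

```bash
cat >> h.py <<'E'
def rep():
    from plant import state
    s=state();C=clipR(YAW);np.set_printoptions(precision=2,suppress=True)
    print(s["t"],"clips axis",C.inv().apply(s["position"]-rot(s["eef_rot"]).apply([0,0,9])-O),"F clips",C.inv().apply(s["wrist_force"]),"tau",C.inv().apply(s["wrist_torque"]),s["eef_rot"],s["finger_gap"])
E
python3 -c "
from h import *
rep()"
```

```text
7.3 clips axis [ 0.97 -0.76 14.11] F clips [-4.49 -0.33  3.11] tau [ 0.05  1.21 -0.01] [155.13   0.02  93.65] 22.998706652389483
```

Emit:
{"api": "drive_tool", "payload": {
  "commands": "0 0 1 0 0 0 10;0 0 2 0 0 0 10;0 0 3 0 0 0 10;0 0 4 0 0 0 10;0 0 4 0 0 0 10"
}}

```text
t: 7.8
position: [676.8, 62.7, 117.3]
eef_rot: [155.0, 0.0, 93.6]
wrist_force: [-4.8, 0.0, 0.7]
finger_gap: 23.3
grasp_force: 30.0
```

```bash
python3 -c "
from h import *
rep()"
```

```text
7.8 clips axis [ 2.08 -0.83 10.54] F clips [-4.    0.31  2.65] tau [ 0.04  0.91 -0.03] [155.02   0.03  93.64] 23.252318206077533
```

Emit:
{"api": "drive_tool", "payload": {
  "commands": "0 0 1 0 0 0 10;0 0 2 0 0 0 10;0 0 3 0 0 0 10;0 0 4 0 0 0 10;0 0 4 0 0 0 10"
}}

```text
t: 8.3
position: [678.8, 62.7, 113.4]
eef_rot: [155.0, 0.0, 93.6]
wrist_force: [-2.4, 0.2, -2.2]
finger_gap: 23.3
grasp_force: 30.0
```

```bash
python3 -c "
from h import *
rep()"
```

```text
8.3 clips axis [ 2.29 -0.9   6.2 ] F clips [-3.1   0.33 -1.02] tau [0.07 0.61 0.02] [154.98   0.03  93.63] 23.285294503756734
```

Emit:
{"api": "drive_tool", "payload": {
  "commands": "0 0 1 0 0 0 10;0 0 2 0 0 0 10;0 0 3 0 0 0 10;0 0 4 0 0 0 10;0 0 4 0 0 0 10"
}}

```text
t: 8.8
position: [680.6, 62.7, 109.7]
eef_rot: [155.0, 0.0, 93.6]
wrist_force: [-0.6, 0.0, -5.1]
finger_gap: 22.9
grasp_force: 30.0
```

```bash
python3 -c "
from h import *
rep()"
```

```text
8.8 clips axis [ 2.29 -0.99  2.08] F clips [-2.67  0.04 -4.4 ] tau [ 0.05  0.6  -0.05] [154.98   0.03  93.63] 22.869443406119498
```

Emit:
{"api": "drive_tool", "payload": {
  "commands": "0 0 1 0 0 0 10;0 0 2 0 0 0 10;0 0 3 0 0 0 10;0 0 3 0 0 0 10"
}}

```text
t: 9.2
position: [681.2, 62.8, 108.7]
eef_rot: [155.0, 0.1, 93.7]
wrist_force: [-17.4, -1.6, 11.0]
finger_gap: 23.1
grasp_force: 30.0
```

```bash
python3 -c "
from h import *
rep()"
```

```text
9.2 clips axis [ 2.46 -0.94  0.89] F clips [-11.2   -0.52  17.36] tau [-0.06  2.09 -0.01] [155.04   0.05  93.67] 23.11289695462026
```

Pull-in, then floor contact at 17 N at z≈0.9, so the driver snapped home. I release and retreat.

Emit:
{"api": "drive_tool", "payload": {
  "commands": "0 0 -1 0 0 0 20;0 0 -1 0 0 0 30;0 0 -1 0 0 0 50;0 0 -1 0 0 0 60;0 0 -1 0 0 0 60;0 0 -1 0 0 0 60;0 0 -1 0 0 0 60"
}}

```text
t: 9.9
position: [681.8, 62.7, 108.7]
eef_rot: [154.9, 0.0, 93.6]
wrist_force: [0.2, -0.4, 0.6]
finger_gap: 57.9
grasp_force: 0.0
```

Emit:
{"api": "drive_tool", "payload": {
  "commands": "0 0 -10 0 0 0 60;0 0 -30 0 0 0 60;0 0 -60 0 0 0 60;0 0 -100 0 0 0 60;0 0 -140 0 0 0 60;0 0 -180 0 0 0 60;0 0 -200 0 0 0 60;0 0 -200 0 0 0 20;0 0 -200 0 0 0 0;0 0 -200 0 0 0 0"
}}

```text
t: 10.9
position: [596.4, 57.5, 287.7]
eef_rot: [155.1, 0.0, 93.6]
wrist_force: [-0.4, 0.8, 0.0]
finger_gap: 43.4
grasp_force: 0.0
```

```bash
python3 - <<'E'
from h import *
from plant import read_camera,state
import cv2
rep(); print(state()["position"],state()["q"])
t=read_camera("top")["color"][:,:,::-1];s=read_camera("side")["color"][:,:,::-1]
def cr(i,x,y,w,h,k): return cv2.resize(i[y:y+h,x:x+w],None,fx=k,fy=k,interpolation=cv2.INTER_CUBIC)
cv2.imwrite("pics/h3.png",np.hstack([cr(t,70,55,210,210,1.88),cr(s,65,200,210,210,1.88)]))
E
```

```text
10.9 clips axis [  1.14  -0.95 199.02] F clips [-0.33  0.79  0.18] tau [-0.01  0.18  0.05] [155.1    0.02  93.63] 43.396465245182476
[596.42  57.55 287.69] [ -3.83 -12.64 109.15   3.64  58.81  -8.67]
```

View pics/h3.png

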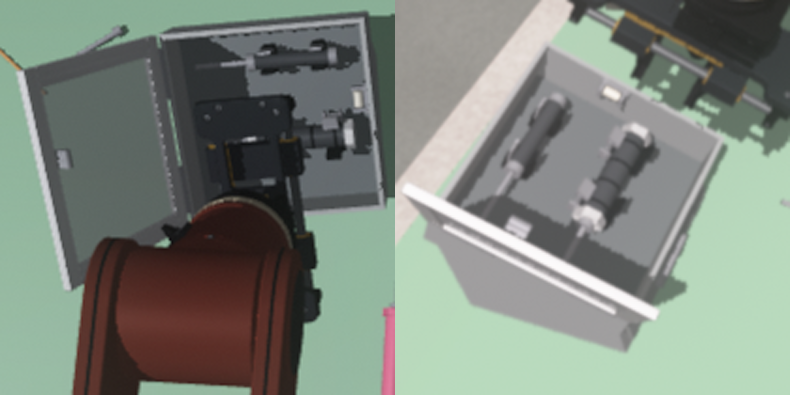

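The picture shows the driver seated in both clips, collars outside them, blade towards the hinge like the slim one: side crop collars (193,215) and (242,132), rear collar at top (357,132). The door is still open, with its free edge at top crop (22,75)–(68,288). Next I raise the tool and go over the door's free edge to its outer side.

Emit:
{"api": "drive_tool", "payload": {
  "commands": "0 5 -30 0 0 0 0;0 10 -60 0 0 0 0;0 20 -95 0 0 0 0;30 20 -95 0 0 0 0;70 20 -95 0 0 0 0;110 20 -95 0 0 0 0;150 20 -95 0 0 0 0;190 20 -95 0 0 0 0;230 20 -95 0 0 0 0;250 20 -95 0 0 0 0"
}}

```text
t: 12.0
position: [558.3, 308.8, 381.8]
eef_rot: [155.1, 0.1, 93.8]
wrist_force: [0.1, -0.4, 0.8]
finger_gap: 0.6
grasp_force: 0.0
```

```bash
cat >> h.py <<'E'
def dr(a=None,r=178):
    from plant import state
    C=clipR(YAW);s=state();np.set_printoptions(precision=1,suppress=True)
    p=C.inv().apply(s["position"]-O)-[2.4,0,.9]; print(s["t"],"TCP clips",p,"F",C.inv().apply(s["wrist_force"]),s["q"],"gap",s["finger_gap"], "rotoff",(rot(s["eef_rot"]).inv()*clip_target([0,0,0])[1]).as_rotvec(degrees=True))
    for b in a or []:
        t=np.array([126-r*np.cos(b)+8*np.sin(b)+9.5,28+r*np.sin(b)+8*np.cos(b)]); print(b,t,"d tool x,z",t[0]-p[1],-(t[1]-p[2]))
E
python3 -c "
from h import *
from plant import read_camera
import cv2
dr()
t=read_camera('top')['color'];s=read_camera('side')['color']
cv2.imwrite('pics/h4.png',np.hstack([t[20:320,20:320],s[150:450,0:300]])[:,:,::-1])
"
```

```text
12.0 TCP clips [ 18.1 252.2 283.9] F [ 0.4 -0.4  0.7] [ 27.   -6.2  93.6 -10.3  69.8  24.8] gap 0.6126360455192753 rotoff [-0.1 -0.   0.2]
```

View pics/h4.png

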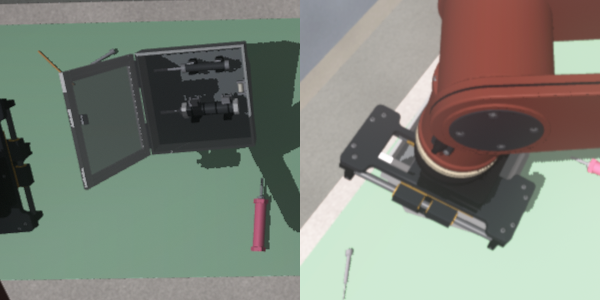

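Top view: the driver is seated in both clips, with its blade parallel to the slim one's. The arm is left of the door, which is unmoved. I lower beside the door and start to push.

Emit:
{"api": "drive_tool", "payload": {
  "commands": "0 0 30 0 0 0 0;0 0 60 0 0 0 0;0 0 85 0 0 0 0;0 0 94 0 0 0 0;-15 0 94 0 0 0 0;-30 0 94 0 0 0 0;-40 0 94 0 0 0 0;-48 0 92 0 0 0 0;-55 0 91 0 0 0 0;-62 0 90 0 0 0 0"
}}

```text
t: 13.1
position: [601.4, 246.0, 304.0]
eef_rot: [154.8, -0.0, 93.6]
wrist_force: [-0.2, 2.4, 2.0]
finger_gap: 0.5
grasp_force: 1.0
```

```bash
python3 -c "
from h import *
dr([1.6,1.5,1.4,1.3,1.2,1.1,1.0,.9,.8],170)
"
```

```text
13.1 TCP clips [ 20.6 186.8 196.8] F [0.8 2.4 1.8] [ 18.6  -4.5 100.2  -7.3  60.   17.3] gap 0.4943653504713902 rotoff [ 0.2 -0.   0.1]
1.6 [148.5 197.7] d tool x,z -38.361483282648095 -0.8482993869252482
1.5 [131.5 198.1] d tool x,z -55.36735528887627 -1.294428384310578
1.4 [114.5 196.9] d tool x,z -72.33280735133253 -0.04057428951983866
1.3 [ 97.7 193.9] d tool x,z -89.08832628104153 2.900734801800809
1.2 [ 81.4 189.3] d tool x,z -105.46649647149594 7.500110301478458
1.1 [ 65.5 183.1] d tool x,z -121.3036726600559 13.711596769871676
1.0 [ 50.4 175.4] d tool x,z -136.4416150173198 21.47313108743279
0.9 [ 36.1 166.1] d tool x,z -150.72907022719232 30.707162568882808
0.8 [ 22.8 155.5] d tool x,z -164.02328276002117 41.32142782402411
```

Emit:
{"api": "drive_tool", "payload": {
  "commands": "-12 0 0 0 0 0 0;-25 0 -1 0 0 0 0;-38 0 -1 0 0 0 0;-55 0 -1 0 0 0 0;-72 0 0 0 0 0 0;-89 0 3 0 0 0 0;-105 0 8 0 0 0 0;-121 0 14 0 0 0 0;-136 0 21 0 0 0 0;-136 0 21 0 0 0 0"
}}

```text
t: 14.1
position: [618.0, 108.2, 281.6]
eef_rot: [155.1, 0.1, 93.5]
wrist_force: [-0.4, 0.5, 0.6]
finger_gap: 0.9
grasp_force: 0.0
```

```bash
python3 -c "
from h import *
dr([1,.9,.8,.7,.6,.5,.4,.3,.2],172)
"
```

```text
14.1 TCP clips [ 18.5  48.3 173.2] F [-0.1  0.5  0.7] [  2.6  -8.  105.8   0.3  57.3  -1. ] gap 0.8757155902258984 rotoff [-0.1  0.1 -0. ]
1 [ 49.3 177.1] d tool x,z 1.0208478886599508 -3.8656025156524265
0.9 [ 34.8 167.7] d tool x,z -13.4292226460176 5.484717116158407
0.8 [ 21.4 157. ] d tool x,z -26.873628660999454 16.230924008755636
0.7 [  9.1 144.9] d tool x,z -39.178038095513685 28.265645615092097
0.6 [ -1.9 131.7] d tool x,z -50.21950935778757 41.468634975027356
0.5 [-11.6 117.5] d tool x,z -59.88771971679368 55.70797218320499
0.4 [-19.8 102.3] d tool x,z -68.08606761051023 70.8413824891399
0.3 [-26.5  86.5] d tool x,z -74.7326378567967 86.71765785949563
0.2 [-31.5  70. ] d tool x,z -79.76102012281626 103.17816779877042
```

Emit:
{"api": "drive_tool", "payload": {
  "commands": "-7 0 2 0 0 0 0;-14 0 6 0 0 0 0;-20 0 11 0 0 0 0;-27 0 17 0 0 0 0;-33 0 23 0 0 0 0;-39 0 29 0 0 0 0;-45 0 35 0 0 0 0;-50 0 42 0 0 0 0"
}}

```text
t: 14.9
position: [639.8, 61.7, 245.1]
eef_rot: [154.9, 0.0, 93.6]
wrist_force: [-0.3, -0.1, 0.4]
finger_gap: 0.6
grasp_force: 0.4
```

```bash
python3 -c "
from h import *
dr([.6,.5,.4,.3,.2,.1,0],172)
from plant import read_camera
import cv2
t=read_camera('top')['color'];s=read_camera('side')['color']
cv2.imwrite('pics/h5.png',np.hstack([t[20:320,20:320],s[150:450,0:300]])[:,:,::-1])
"
```

```text
14.9 TCP clips [ 20.2   0.5 132.1] F [-0.1 -0.1  0.5] [ -3.   -4.6 106.7   3.5  53.1  -8.1] gap 0.5830245846089448 rotoff [0.1 0.  0.1]
0.6 [ -1.9 131.7] d tool x,z -2.433243874126495 0.3885596548977617
0.5 [-11.6 117.5] d tool x,z -12.101454233132605 14.627896863075392
0.4 [-19.8 102.3] d tool x,z -20.29980212684915 29.76130716901031
0.3 [-26.5  86.5] d tool x,z -26.94637237313562 45.637582539366036
0.2 [-31.5  70. ] d tool x,z -31.974754639155176 62.09809247864082
0.1 [-34.8  53.1] d tool x,z -35.33470699146793 78.97836901264264
0 [-36.5  36. ] d tool x,z -36.99265789682211 96.10974999812129
```

Emit:
{"api": "drive_tool", "payload": {
  "commands": "-6 0 7 0 0 0 0;-12 0 14 0 0 0 0;-16 0 22 0 0 0 0;-20 0 30 0 0 0 0;-24 0 38 0 0 0 0;-27 0 46 0 0 0 0;-30 0 54 0 0 0 0;-32 0 62 0 0 0 0;-32 0 62 0 0 0 0"
}}

```text
t: 15.9
position: [667.2, 31.7, 187.5]
eef_rot: [155.1, 0.0, 93.6]
wrist_force: [0.2, -0.1, -0.7]
finger_gap: 0.4
grasp_force: 0.0
```

```bash
python3 -c "
from h import *
dr([.1,0],172)
"
```

```text
15.9 TCP clips [ 18.9 -31.1  69.1] F [-0.1 -0.1 -0.7] [ -6.2   2.1 106.5   5.6  47.  -12.7] gap 0.4135794526753955 rotoff [-0.1 -0.   0.1]
0.1 [-34.8  53.1] d tool x,z -3.692852904553046 15.970719830088107
0 [-36.5  36. ] d tool x,z -5.350803809907223 33.10210081556676
```

Emit:
{"api": "drive_tool", "payload": {
  "commands": "-2 0 5 0 0 0 0;-4 0 10 0 0 0 0;-4 0 15 0 0 0 0;-5 0 19 0 0 0 0;-5 0 22 0 0 0 0;-5 0 22 0 0 0 0"
}}

```text
t: 16.5
position: [677.2, 27.5, 168.9]
eef_rot: [155.0, 0.0, 93.6]
wrist_force: [0.9, -0.5, 1.6]
finger_gap: 0.9
grasp_force: 0.0
```

```bash
python3 -c "
from h import *
dr([.1,0],172)
"
```

```text
16.5 TCP clips [ 19.9 -35.9  48.1] F [ 1.4 -0.6  1.1] [ -6.5   4.6 106.    6.   44.9 -13.5] gap 0.883355944211384 rotoff [ 0.  -0.   0.1]
0.1 [-34.8  53.1] d tool x,z 1.1027114999436236 -4.993613961322836
0 [-36.5  36. ] d tool x,z -0.5552394054105534 12.137767024155814
```

Emit:
{"api": "drive_tool", "payload": {
  "commands": "-8 0 -3 0 0 0 0;-16 0 -3 0 0 0 0;-18 0 0 0 0 0 0;-18 0 2 0 0 0 0;-18 0 4 0 0 0 0;-18 0 5 0 0 0 0;-18 0 5 0 0 0 0"
}}

```text
t: 17.2
position: [681.2, 9.1, 165.6]
eef_rot: [154.9, 0.1, 93.6]
wrist_force: [1.3, -1.1, 2.3]
finger_gap: 0.5
grasp_force: 1.4
```

```bash
python3 -c "
from h import *
dr()"
```

```text
17.2 TCP clips [ 21.1 -54.6  44. ] F [ 2.1 -1.2  1.6] [ -8.4   5.2 105.8   7.1  44.6 -16. ] gap 0.5200841497133493 rotoff [0.1 0.  0.1]
```

Emit:
{"api": "drive_tool", "payload": {
  "commands": "0 0 2 0 0 0 0;0 0 4 0 0 0 0;0 0 5 0 0 0 0;0 0 5 0 0 0 0"
}}

```text
t: 17.6
position: [682.2, 10.2, 159.4]
eef_rot: [155.0, -0.0, 93.7]
wrist_force: [1.2, 0.2, 0.2]
finger_gap: 0.2
grasp_force: 0.1
```

```bash
python3 -c "
from h import *
dr()"
```

```text
17.6 TCP clips [ 19.5 -53.5  37.9] F [ 1.1  0.1 -0.3] [ -8.3   5.9 105.7   7.2  44.1 -16. ] gap 0.23690963138822005 rotoff [-0.  -0.   0.1]
```

Emit:
{"api": "drive_tool", "payload": {
  "commands": "0 0 1 0 0 0 0;0 0 2 0 0 0 0;0 0 3 0 0 0 0;0 0 4 0 0 0 0;0 0 4 0 0 0 0"
}}

```text
t: 18.1
position: [683.7, 10.2, 157.6]
eef_rot: [155.0, 0.0, 93.7]
wrist_force: [-12.9, -0.0, 9.7]
finger_gap: 0.3
grasp_force: 7.4
```

```bash
python3 -c "
from h import *
dr()
from plant import read_camera
import cv2
t=read_camera('top')['color'];s=read_camera('side')['color']
cv2.imwrite('pics/h6.png',np.hstack([t[20:320,20:320],s[150:450,0:300]])[:,:,::-1])
"
```

```text
18.1 TCP clips [ 20.  -53.6  35.7] F [-7.5  0.8 14.2] [ -8.3   6.2 105.6   7.2  43.9 -16.1] gap 0.3365916241195197 rotoff [-0.  -0.   0.1]
```

Firm stop at z = 35.7 mm, the shut height of 36. I retreat sideways, clear of the view, and check.

Emit:
{"api": "drive_tool", "payload": {
  "commands": "0 0 -8 0 0 0 0;0 0 -30 0 0 0 0;0 0 -60 0 0 0 0;0 0 -100 0 0 0 0;0 0 -130 0 0 0 0;-50 0 -130 0 0 0 0;-100 0 -130 0 0 0 0;-150 0 -130 0 0 0 0;-200 0 -130 0 0 0 0;-230 0 -130 0 0 0 0"
}}

```text
t: 19.2
position: [643.8, -226.8, 274.9]
eef_rot: [154.9, 0.1, 93.5]
wrist_force: [-0.4, 0.5, -0.7]
finger_gap: 0.5
grasp_force: 0.0
```

Emit:
{"api": "drive_tool", "payload": {
  "commands": "0 0 0 0 0 0 0;0 0 0 0 0 0 0;0 0 0 0 0 0 0"
}}

```text
t: 19.5
position: [644.0, -221.9, 274.6]
eef_rot: [155.0, 0.0, 93.7]
wrist_force: [0.5, 0.8, -0.1]
finger_gap: 0.2
grasp_force: 0.0
```

```bash
python3 -c "
from h import *
from plant import read_camera
import cv2
dr()
t=read_camera('top')['color'];s=read_camera('side')['color']
z=lambda i:cv2.resize(i,None,fx=1.8,fy=1.8,interpolation=cv2.INTER_CUBIC)
cv2.imwrite('pics/h7.png',np.vstack([np.hstack([z(t[45:205,75:295]),z(s[215:375,50:270])]),cv2.resize(np.hstack([t[0:320,0:640],s[60:380,160:480]]),(792,264),interpolation=cv2.INTER_AREA)])[:,:,::-1])
"
```

```text
19.5 TCP clips [  20.6 -282.8  164.5] F [ 0.5  0.7 -0.4] [-33.1   1.6  97.4  16.7  61.5 -42.2] gap 0.24645199060415987 rotoff [ 0.  -0.1  0.1]
```

View pics/h7.png

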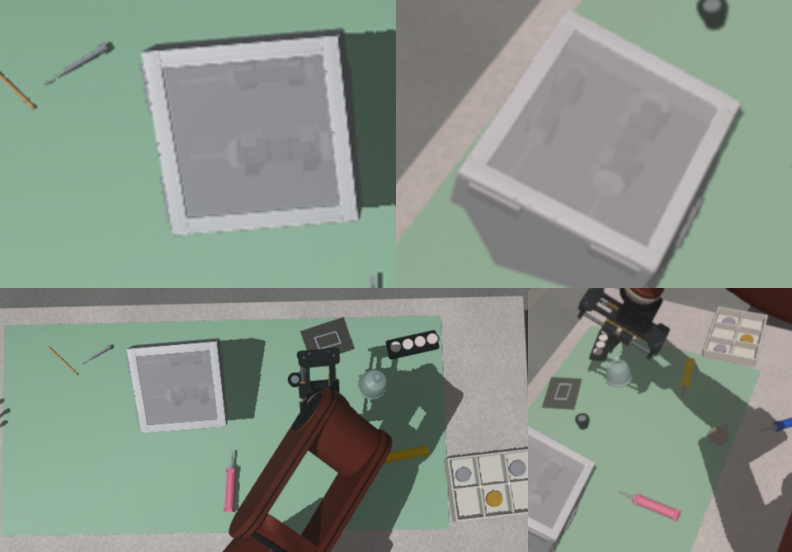

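The picture shows the door down on the rim, the driver under the pane, and the bell, loupe and the rest in place. Free-edge corners are at top crop (338,35) and (357,218), and side crop (343,105) and (176,15). I check these against angle 0.

```bash
python3 -c "
from h import *
np.set_printoptions(precision=1,suppress=True)
C=clipR(YAW)
print('obs top [262.8 64.4 273.3 166.1] side [147.8 223.3 240.6 273.3]')
for a in (0,.03,.07):
    e=lambda x:C.apply(np.array([x,126-206*np.cos(a)+8*np.sin(a),28+206*np.sin(a)+8*np.cos(a)])+[1.5,0,.9])+O
    print(a,proj('top',[e(120),e(-77)]).ravel(),proj('side',[e(120),e(-77)]).ravel())
"
```

```text
obs top [262.8 64.4 273.3 166.1] side [147.8 223.3 240.6 273.3]
0 [262.8  63.6 274.1 166.3] [145.7 218.7 241.9 270.9]
0.03 [262.3  64.  273.8 167.2] [146.2 217.1 242.8 269.6]
0.07 [261.6  64.6 273.1 168.3] [146.9 215.1 244.1 268. ]
```

```bash
python3 -c "
from plant import *
print(hand_in())"
```

```text
the job is handed in; nothing more can be done
None
```

The torque screwdriver is pressed home in both clips with its blade pointing the same way as the slimmer driver, the door is shut against its stop, and the job was handed in at about 19.6 s; I touched nothing else on the bench and the last picture showed nothing displaced, though I saw no distinct 5 to 8 N peak as the door passed its catch.

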